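# Fill the empty pockets of the brush-handle jig

## Task

Two of the four pockets in the plywood jig have no brush handle. Pick up the two spare full-size handles standing on the table (the same kind as those in the jig, not the short stub or the bare ferrule) and stand one upright, ferrule up, in each empty pocket, fully down on its floor; leave the handles already in the jig in their pockets.

Things in the scene. Friction and masses are not known exactly. Their poses are not given: they have to be found in the camera images.
- jig: fixed plywood block flat on the table, 90 (x) by 330 (y) by 30 mm high, with a row of four round pockets open at the top, 50 mm in diameter, 25 mm deep (floor 5 mm above the table). Pocket centres at x = 0, y = -120, -40, 40, 120 mm in its frame. Origin: centre of the underside, z up. Any two of the pockets hold a handle already, the other two are empty
- seated_a_mid (a point): brush handle already standing in one of the pockets, to be left there; round, upright, 90 mm tall, about 60 g: black tapered lower half (34 mm diameter at the flat foot, 25 mm half-way up), straight 30 mm aluminium ferrule from 45 to 90 mm above the foot. This point: on the axis, 45 mm above the foot; z up along the axis
- seated_b_mid (a point): the other handle already in a pocket, to be left there; same shape and size as the one in the entry seated_a_mid
- spare_a_mid (a point): spare brush handle, alone on the table beside the jig; round, upright, 90 mm tall, about 60 g: black tapered lower half (34 mm diameter at the flat foot, 25 mm half-way up), straight 30 mm aluminium ferrule from 45 to 90 mm above the foot. This point: on the axis, 45 mm above the foot; z up along the axis. A 50 mm tall stub handle and a bare 45 mm tall ferrule stand 50 mm or more away
- spare_b_mid (a point): the other spare handle, standing free on the table near the first; same shape and size as the one in the entry spare_a_mid
Things that resemble listed ones, but are neither listed nor needed, are in the scene too. Leave any red look-alike of the part that bears seated_b_mid alone.

How it is judged:
By the outcome, as a careful person would: the job done as asked, in the order asked, and still so for the second after the job is handed in, with the robot touching nothing.
It also fails if it takes over 58 s, if anything falls off the work surface, if the arm or the gripper's body presses on something with over 40 N, if the wrist force passes 120 N, or if a joint passes its speed limit or range.

## Robot

A 7-joint arm with a two-finger parallel gripper is mounted at the origin on the work surface. World frame = base frame: x ahead of the robot, y to its left, z up, the work surface at z = 0. Lengths are in m, angles in rad, forces in N, time in s.
With the tool pointing down it reaches from about 0.4 to 0.85 m from the base axis. Payload 10.4 kg.
Tool frame: the origin (TCP) lies between the finger pads; the fingertips stand 17 mm ahead of it and the grasp point (between the pads) lies 2 mm behind it; x points along the fingers, y is the direction in which the jaws open and shut, and the axes are right-handed (so a half turn about x gives the same grasp; the last joint's range is limited). The gripper opens to 87 mm and grips with 3 to 60 N. Pads are 19 mm wide; open, the fingers measure 117 mm over their backs; the gripper's body (75 mm by 190 mm) begins 51 mm behind the grasp point.
Start: joints at [1.319, 0.332, -0.065, 1.46, 0.022, 1.35, -0.088], TCP at [0.142, -0.609, 0.24] pointing down, gripper open.
Joint ranges: [-2.6, 2.6], [-0.5, 2.12], [-1.47, 1.34], [0.16, 2.42], [-1.27, 4.41], [0.06, 2.06], [-2.6, 2.6]. Speed limits (rad/s): [2.22, 2.22, 2.79, 2.79, 3.14, 3.14, 3.14].

## Interface

Orientations are given as a unit quaternion [x, y, z, w].
In Python, from bench import r, optics, close_job gives the robot as it stands.
- The arm moves only by the shell command python3 -m inch 'ROWS' [OPENING] [FORCE]. ROWS is JSON, a list of rows, each an object with "translation": the shift along the tool's x, y, z in cm, a list of three; "spin": the turn about the tool's x in degrees. In form: [{"translation": [tx, ty, tz], "spin": spin}, ...]. A call has 1 to 20 rows; each row shifts and turns the pose as measured when the row begins, along the tool's axes as they then stand; what a row does not reach is not made up. A row lasts 1/8 s, in which the tool goes at most 62.5 mm and 10.7 degrees, less where a joint would pass 70% of its speed; a pose out of reach is approached as far as the arm can. A call is refused whole if a number of a shift passes 6.25 or a number of a turn 10.7, either way. A call with a gripper value outside its range is refused whole. OPENING is the closure, from 0 (fully open) to 1 (shut), set as the call begins (- or left out, the last holds). The fingers move at their own pace and stop on an object; FORCE is the grip in N (left out, the last holds). Time passes only in rows, so rows that do not move let the fingers close. It gives the time, the measured TCP pose, the force and the opening at its end, in the units of the state.
- r.read_state(): the state, without advancing time (a new reading comes with each control period).
- optics.camera(name): name is "scene" or "side" or "wrist"; returns the picture (400x640x3 uint8, red, green, blue); there is no depth.
- optics.camera_model(name): a dict with "camera_matrix" (3x3 intrinsics, pixels), "world_from_camera" (4x4, takes a point from camera to world coordinates); the wrist camera has in their place "tool_from_camera" (4x4, takes a point from camera to tool coordinates, whose origin is the TCP and whose axes are the tool frame's). Camera axes: x right, y down, z forward; pixel columns grow to the right and rows downward; lengths in m; the calibration is good to about 2 mm. A picture is of the moment at which its call begins: read the wrist's pose just before it. camera_model takes no time and is no camera call.
- close_job(): hands the job in, once; it reports no verdict.
The state is a dict: "time": time; "joint_positions": joint angles; "joint_vel": joint speeds; "joint_torque": joint torques, N m; "ee_pos": TCP position; "eef_rot": TCP orientation; "ft_force": force on the tool from outside, world axes, zero at the start; "torque": the same for the moment, N m; "width": finger opening in m.
Only numpy, scipy, OpenCV 4.12 (cv2) and the standard library are available. Lean on these libraries where they do the work, as an engineer would, in place of code of your own. Each camera call takes 0.05 s, during which the arm holds its last target.

## Working session

There is one attempt and no reset: what is moved stays moved. The work goes in short steps, Python scripts to look and compute and a shell command to move; the robot and the scene stay as the last step left them, time stands still between calls to the robot, and variables do not carry over. Pictures are saved under pics/ and viewed, and the job is handed in when it is done.

```bash
ls; mkdir -p pics; python3 - <<'E'
from bench import r, optics
import cv2, numpy as np
s=r.read_state(); print(s['time'],s['ee_pos'],s['eef_rot'],s['width'])
for n in ['scene','side','wrist']:
    im=optics.camera(n); cv2.imwrite(f'pics/{n}0.png',im[:,:,::-1])
    m=optics.camera_model(n)
    for k,v in m.items(): print(n,k,np.round(v,4).tolist())
E
```

```text
pics
0.0 [ 0.1416861  -0.60834594  0.23876914] [-0.70239407 -0.08124341  0.70256794 -0.08025195] 0.08710447423498256
scene camera_matrix [[468.935, 0.0, 321.6426], [0.0, 468.935, 203.8167], [0.0, 0.0, 1.0]]
scene world_from_camera [[0.4387, 0.5151, -0.7363, 1.4267], [0.8984, -0.234, 0.3716, -0.4776], [0.0191, -0.8246, -0.5655, 0.7427], [0.0, 0.0, 0.0, 1.0]]
side camera_matrix [[433.6994, 0.0, 315.1974], [0.0, 433.6994, 195.846], [0.0, 0.0, 1.0]]
side world_from_camera [[-0.9505, -0.1557, 0.2689, 0.2562], [-0.3106, 0.4544, -0.8349, 0.8176], [0.0078, -0.8771, -0.4802, 0.5736], [0.0, 0.0, 0.0, 1.0]]
wrist camera_matrix [[336.9791, 0.0, 317.3905], [0.0, 336.9791, 202.7875], [0.0, 0.0, 1.0]]
wrist tool_from_camera [[-0.0002, -0.2589, 0.9659, -0.146], [1.0, -0.0005, 0.0001, 0.0004], [0.0004, 0.9659, 0.2589, -0.0718], [0.0, 0.0, 0.0, 1.0]]
```

View pics/scene0.png

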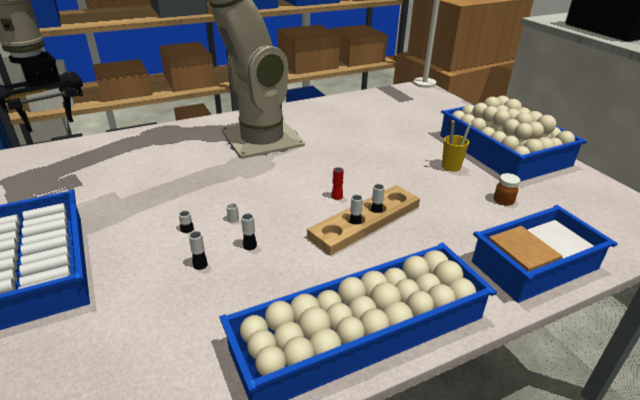

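View pics/side0.png

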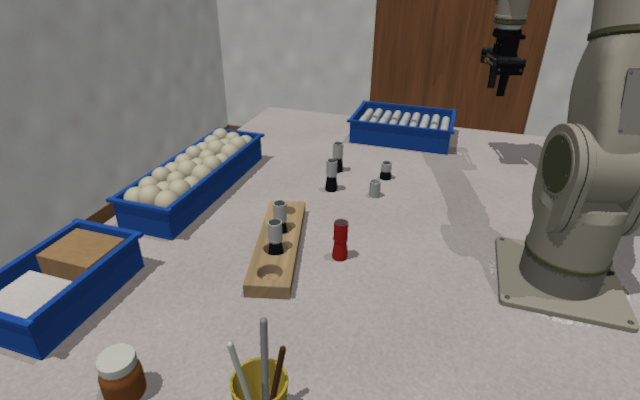

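View pics/wrist0.png

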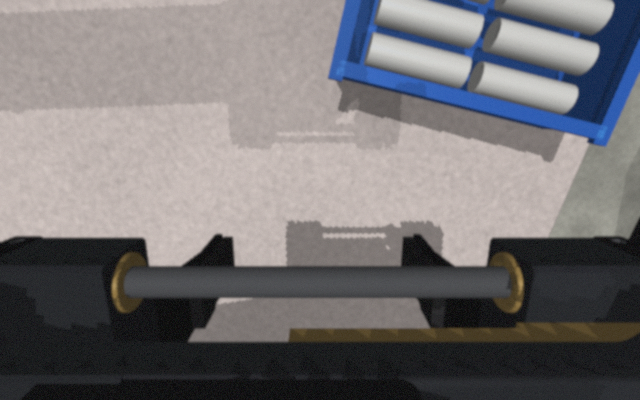

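The scene view shows the jig's outer pockets empty at about (330,232) and (404,200), and handles seated in the middle pockets at (357,209) and (378,198). The candidates are full-size handles at (198,250) and (249,231), a short stub at (186,222), a bare ferrule at (232,213), and a red look-alike at (338,184). The tall black and aluminium pair fits the description. I'll enlarge to confirm.

```bash
python3 - <<'E'
import cv2, numpy as np
a=cv2.imread('pics/scene0.png')[190:280,160:280]; b=cv2.imread('pics/scene0.png')[165:255,300:425]
c=cv2.imread('pics/side0.png')[130:210,310:410]; d=cv2.imread('pics/side0.png')[190:300,240:365]
R=lambda x:cv2.resize(x,(400,300),interpolation=cv2.INTER_CUBIC)
cv2.imwrite('pics/crops.png',np.vstack([np.hstack([R(a),R(b)]),np.hstack([R(c),R(d)])]))
E
```

```text
(no output)
```

View pics/crops.png

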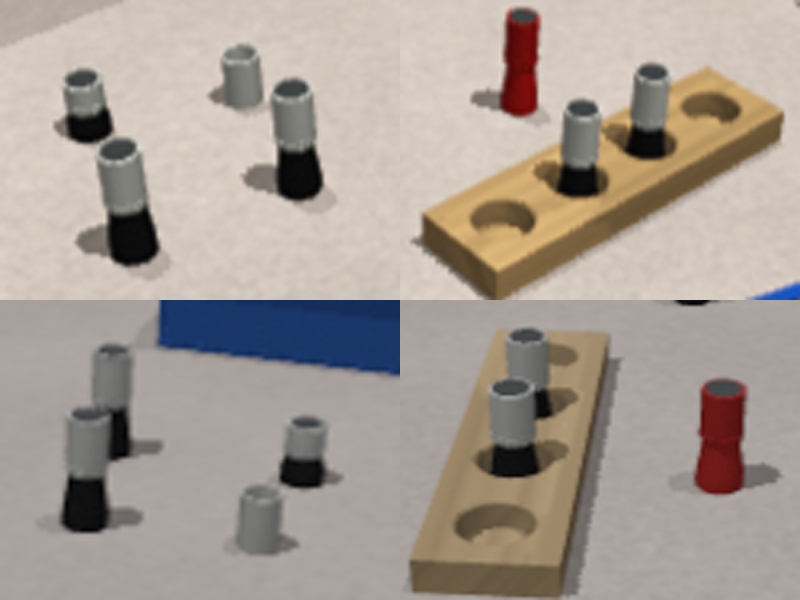

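The crop confirms it. The two tall black-and-aluminium handles are the spares, the stub is about half their height, the ferrule has no black part, and the outer jig pockets are empty. Next I measure.

```bash
cat > h.py <<'E'
import numpy as np, cv2
from bench import optics
from scipy.spatial.transform import Rotation as Ro
M={n:optics.camera_model(n) for n in ['scene','side','wrist']}
def ray(n,p,Tw=None):
    K=np.array(M[n]['camera_matrix']); T=np.array(M[n]['world_from_camera']) if Tw is None else Tw
    d=T[:3,:3]@np.linalg.inv(K)@np.array([p[0],p[1],1.]); return T[:3,3],d/np.linalg.norm(d)
def plane(n,p,z,Tw=None):
    o,d=ray(n,p,Tw); return o+d*(z-o[2])/d[2]
def wristT(s):
    T=np.eye(4);T[:3,:3]=Ro.from_quat(s['eef_rot']).as_matrix();T[:3,3]=s['ee_pos'];return T@np.array(M['wrist']['tool_from_camera'])
def proj(n,P,Tw=None):
    K=np.array(M[n]['camera_matrix']); T=np.linalg.inv(np.array(M[n]['world_from_camera']) if Tw is None else Tw)
    q=K@(T[:3,:3]@np.asarray(P)+T[:3,3]); return q[:2]/q[2]
E
python3 - <<'E'
from h import *
for n,box in [('scene',(300,165,430,260)),('side',(235,190,320,300))]:
    im=cv2.imread(f'pics/{n}0.png'); hsv=cv2.cvtColor(im,cv2.COLOR_BGR2HSV)
    x0,y0,x1,y1=box
    m=np.zeros(im.shape[:2],np.uint8); sub=hsv[y0:y1,x0:x1]
    vth=140 if n=='scene' else 110
    m[y0:y1,x0:x1]=((sub[...,0]>8)&(sub[...,0]<28)&(sub[...,1]>75)&(sub[...,2]>vth))*255
    cv2.imwrite(f'pics/mask_{n}.png',cv2.resize(m[y0:y1,x0:x1],None,fx=4,fy=4))
    cs,h=cv2.findContours(m,cv2.RETR_CCOMP,cv2.CHAIN_APPROX_NONE)
    for c,hh in zip(cs,h[0]):
        a=cv2.contourArea(c)
        if a<30: continue
        if hh[3]<0:
            P=np.array([plane(n,p[0],0.03)[:2] for p in c],np.float32)
            print(n,'outer',a,cv2.minAreaRect(P))
        else:
            (cx,cy),_,_=cv2.fitEllipse(c); print(n,'hole',a,(cx,cy),plane(n,(cx,cy),0.03))
# tops of handles
    for name,p in ([('spL',(196,235)),('spR',(247.6,216.4)),('se1',(356.6,197.1)),('se2',(378.7,186.6))] if n=='scene' else [('spR',(310+88/4,130+114/3.75)),('spL',(310+112/4,130+51/3.75)),('se1',(240+527/3.2-400/3.2,190+(336-300)/2.727)),('se2',(240+111/3.2,190+86/2.727))]):
        z=.09 if name[:2]=='sp' else .095
        if n=='side' and name[:2]=='sp': p=(p[0],p[1])
        print(n,name,np.round(p,1),plane(n,p,z).round(4))
E
```

```text
scene outer 1795.5 ((0.5836251378059387, 0.07891924679279327), (0.09089687466621399, 0.32941117882728577), 14.810141563415527)
scene hole 149.5 (332.41241455078125, 229.49423217773438) [ 0.61139931 -0.03449764  0.03      ]
scene hole 136.0 (397.1589660644531, 196.70545959472656) [0.55384284 0.19606303 0.03      ]
scene spL [196 235] [ 0.5713 -0.3573  0.09  ]
scene spR [247.6 216.4] [ 0.5517 -0.2307  0.09  ]
scene se1 [356.6 197.1] [0.5928 0.0407 0.095 ]
scene se2 [378.7 186.6] [0.5736 0.1173 0.095 ]
side outer 2353.0 ((0.5778396129608154, 0.08343598246574402), (0.08931019902229309, 0.32813572883605957), 14.252195358276367)
side hole 186.5 (266.1912536621094, 270.1543273925781) [0.5572379  0.19604948 0.03      ]
side spR [332.  160.4] [ 0.5462 -0.2296  0.09  ]
side spL [338.  143.6] [ 0.5634 -0.3533  0.09  ]
side se1 [279.7 203.2] [0.5884 0.0436 0.095 ]
side se2 [274.7 221.5] [0.5692 0.1181 0.095 ]
```

```bash
python3 - <<'E'
from h import *
from bench import r
s=r.read_state();print(Ro.from_quat(s['eef_rot']).as_matrix().round(3).tolist())
# stub top, ferrule top, red top
for nm,p,z in [('stub',(160+84/3.33,190+77/3.33),.05),('ferr',(160+241/3.33,190+52/3.33),.045),('red',(300+122/3.2,165+15/3.33),.09)]: print(nm,plane('scene',p,z).round(3))
for nm,p,z in [('stub',(310+306/4,130+123/3.75),.05),('ferr',(310+261/4,130+192/3.75),.045),('red',(240+322/3.2,190+86/2.727),.09)]: print(nm,plane('side',p,z).round(3))
for p,q in [((224,324),(128,198)),((440,250),(262,136)),((488,290),None)]:
    for z in (.05,.08,.1): print(p,z,plane('scene',p,z).round(3), plane('side',q,z).round(3) if q else '')
E
```

```text
[[-0.0, 0.227, -0.974], [0.001, -0.974, -0.227], [-1.0, -0.001, 0.0]]
stub [ 0.42  -0.353  0.05 ]
ferr [ 0.43  -0.234  0.045]
red [0.445 0.066 0.09 ]
stub [ 0.414 -0.352  0.05 ]
ferr [ 0.424 -0.233  0.045]
red [0.442 0.066 0.09 ]
(224, 324) 0.05 [ 0.81  -0.367  0.05 ] [0.984 0.068 0.05 ]
(224, 324) 0.08 [ 0.836 -0.372  0.08 ] [0.942 0.111 0.08 ]
(224, 324) 0.1 [ 0.854 -0.375  0.1  ] [0.915 0.14  0.1  ]
(440, 250) 0.05 [0.806 0.143 0.05 ] [ 0.848 -0.432  0.05 ]
(440, 250) 0.08 [0.833 0.116 0.08 ] [ 0.814 -0.36   0.08 ]
(440, 250) 0.1 [0.851 0.098 0.1  ] [ 0.791 -0.313  0.1  ]
(488, 290) 0.05 [0.953 0.154 0.05 ] 
(488, 290) 0.08 [0.973 0.126 0.08 ] 
(488, 290) 0.1 [0.987 0.108 0.1  ]
```

All four handle points, the pockets and the clearances are consistent. I'm moving above the left spare at pixel (198,250).

```bash
python3 -m inch '[{"translation":[0,-1.5,-4.7],"spin":0},{"translation":[0,-1.5,-4.7],"spin":0},{"translation":[0,-1.5,-4.7],"spin":0},{"translation":[0,-1.5,-4.7],"spin":0},{"translation":[0,-1.5,-4.7],"spin":0},{"translation":[0,-1.5,-4.7],"spin":0},{"translation":[0,-1.5,-4.7],"spin":0},{"translation":[0,-1.5,-4.7],"spin":0},{"translation":[0,-1.5,-4.7],"spin":0},{"translation":[0,-1.5,-4.7],"spin":0},{"translation":[0,0,0],"spin":0}]' 0 30
python3 - <<'E'
from h import *
from bench import r
s=r.read_state();print(s['time'],s['ee_pos'],s['eef_rot'])
T=wristT(s); im=optics.camera('wrist'); cv2.imwrite('pics/w1.png',im[:,:,::-1])
np.save('T1.npy',T)
print(proj('wrist',[.567,-.355,.09],T),proj('wrist',[.549,-.23,.09],T), proj('wrist',s['ee_pos']-np.array([0,0,.15]),T))
E
```

```text
time: 1.52
ee_pos: [0.5767, -0.3475, 0.2342]
eef_rot: [-0.701, -0.082, 0.704, -0.077]
ft_force: [-0.1, -0.9, -0.9]
width: 0.0871
1.525 [ 0.5766505  -0.34749648  0.23423639] [-0.701218   -0.08157668  0.70405329 -0.07712019]
[323.78624747 207.77446907] [182.36238948 196.41914436] [318.0515878  194.21393445]
```

View pics/w1.png

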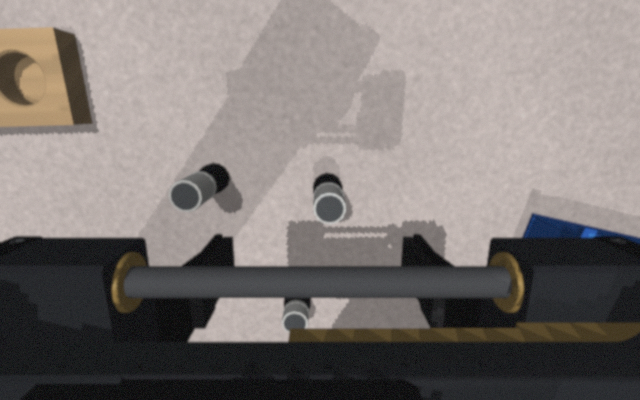

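The wrist view shows the left spare's top at about (330,208), the right spare's at about (186,195) and the stub at (295,320).

```bash
python3 - <<'E'
from h import *
from bench import r
T=np.load('T1.npy'); g=cv2.imread('pics/w1.png',0)
s=r.read_state(); R=Ro.from_quat(s['eef_rot']).as_matrix()
for c in [(330,208),(186,195)]:
    x,y=c; sub=cv2.resize(g[y-25:y+25,x-25:x+25],None,fx=4,fy=4,interpolation=cv2.INTER_CUBIC)
    h=cv2.HoughCircles(sub,cv2.HOUGH_GRADIENT,1,200,param1=100,param2=15,minRadius=45,maxRadius=85)[0][0]
    p=(x-25+h[0]/4-.4,y-25+h[1]/4-.4); P=plane('wrist',p,.09,T)
    d=P+[0,0,-.09+.067]-s['ee_pos']
    print(p,h[2]/4,P.round(4),'tool delta cm',(R.T@d*100).round(2), R[:,0].round(4))
E
```

```text
(np.float32(329.225), np.float32(208.225)) 13.25 [ 0.5677 -0.3598  0.09  ] tool delta cm [16.73  0.91  0.83] [-0.0057  0.0044 -1.    ]
(np.float32(184.475), np.float32(196.475)) 13.725 [ 0.5494 -0.2318  0.09  ] tool delta cm [ 16.8  -11.98  -0.2 ] [-0.0057  0.0044 -1.    ]
```

```bash
python3 -m inch '[{"translation":[0,0.8,0.8],"spin":0},{"translation":[3.3,0,0],"spin":0},{"translation":[3.3,0,0],"spin":0},{"translation":[3.0,0,0],"spin":0},{"translation":[0,0,0],"spin":0}]'
python3 - <<'E'
from h import *
from bench import r
s=r.read_state();R=Ro.from_quat(s['eef_rot']).as_matrix()
print(s['time'],s['ee_pos'],(R.T@(np.array([.5677,-.359,.067])-s['ee_pos'])*100).round(2))
T=wristT(s); im=optics.camera('wrist'); cv2.imwrite('pics/w2.png',im[:,:,::-1])
for z in (.09,): print(proj('wrist',[.5677,-.359,z],T))
E
```

```text
time: 2.2
ee_pos: [0.5602, -0.3698, 0.1368]
eef_rot: [-0.7, -0.074, 0.706, -0.074]
ft_force: [0.2, -0.8, 0.7]
width: 0.0872
2.2 [ 0.56021683 -0.36982244  0.13679838] [ 6.97 -0.9  -1.01]
[301.79067934 219.24185969]
```

View pics/w2.png

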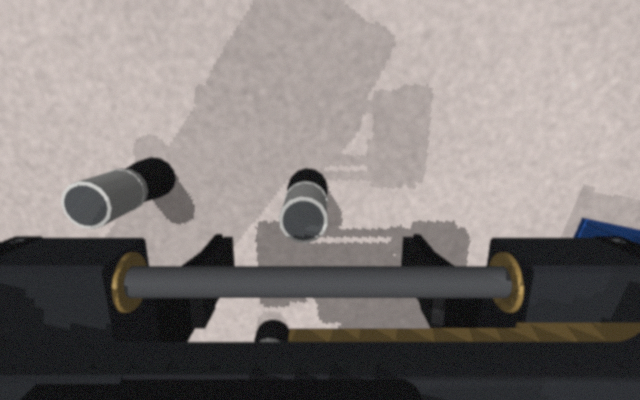

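```bash
python3 -m inch '[{"translation":[0,-0.9,-1.0],"spin":0},{"translation":[0,0,0],"spin":0},{"translation":[0,0,0],"spin":0}]'
cat > d.py <<'E'
import sys
from h import *
from bench import r
s=r.read_state();R=Ro.from_quat(s['eef_rot']).as_matrix()
t=np.array([float(v) for v in sys.argv[1:4]])
print(s['time'],np.round(s['ee_pos'],4),'delta',(R.T@(t-s['ee_pos'])*100).round(2),'toolx',R[:,0].round(3),'y',R[:,1].round(3),'F',np.round(s['ft_force'],1),'w',round(float(s['width']),4),'jv',np.abs(s['joint_vel']).max().round(3))
E
python3 d.py .568 -.359 .067
```

```text
time: 2.62
ee_pos: [0.5708, -0.3603, 0.1432]
eef_rot: [-0.703, -0.072, 0.704, -0.075]
ft_force: [0.2, -1.1, -0.3]
width: 0.0869
2.625 [ 0.5708 -0.3603  0.1432] delta [ 7.62 -0.23  0.24] toolx [-0.    -0.005 -1.   ] y [ 0.207 -0.978  0.005] F [ 0.2 -1.1 -0.3] w 0.0869 jv 0.009
```

```bash
python3 -m inch '[{"translation":[2.0,-0.2,0.2],"spin":0},{"translation":[2.0,0,0],"spin":0},{"translation":[2.0,0,0],"spin":0},{"translation":[1.0,0,0],"spin":0},{"translation":[0,0,0],"spin":0},{"translation":[0,0,0],"spin":0}]'
python3 d.py .568 -.359 .067
```

```text
time: 3.38
ee_pos: [0.5696, -0.3597, 0.0716]
eef_rot: [0.704, 0.071, -0.703, 0.076]
ft_force: [0.4, 0.4, -0.5]
width: 0.087
3.375 [ 0.5696 -0.3597  0.0716] delta [ 0.46 -0.11  0.14] toolx [ 0.002 -0.007 -1.   ] y [ 0.207 -0.978  0.007] F [ 0.4  0.4 -0.5] w 0.087 jv 0.004
```

Now I'll close on it.

```bash
python3 -m inch '[{"translation":[0.4,-0.1,0.1],"spin":0},{"translation":[0,0,0],"spin":0}]'
python3 -m inch '[{"translation":[0,0,0],"spin":0},{"translation":[0,0,0],"spin":0},{"translation":[0,0,0],"spin":0},{"translation":[0,0,0],"spin":0},{"translation":[0,0,0],"spin":0},{"translation":[0,0,0],"spin":0}]' 1 30
python3 d.py .568 -.359 .067
python3 - <<'E'
from h import *
cv2.imwrite('pics/side1.png',cv2.resize(optics.camera('side')[100:230,290:450,::-1],None,fx=4,fy=4))
E
```

```text
time: 3.62
ee_pos: [0.5689, -0.3592, 0.0684]
eef_rot: [0.704, 0.071, -0.702, 0.076]
ft_force: [-0.2, -0.6, -0.4]
width: 0.0871
time: 4.38
ee_pos: [0.5692, -0.3594, 0.0692]
eef_rot: [0.704, 0.071, -0.702, 0.077]
ft_force: [-0.2, -0.8, -0.1]
width: 0.035
4.375 [ 0.5692 -0.3594  0.0692] delta [ 0.21 -0.07  0.11] toolx [ 0.004 -0.008 -1.   ] y [ 0.207 -0.978  0.009] F [-0.2 -0.8 -0.1] w 0.035 jv 0.001
```

View pics/side1.png

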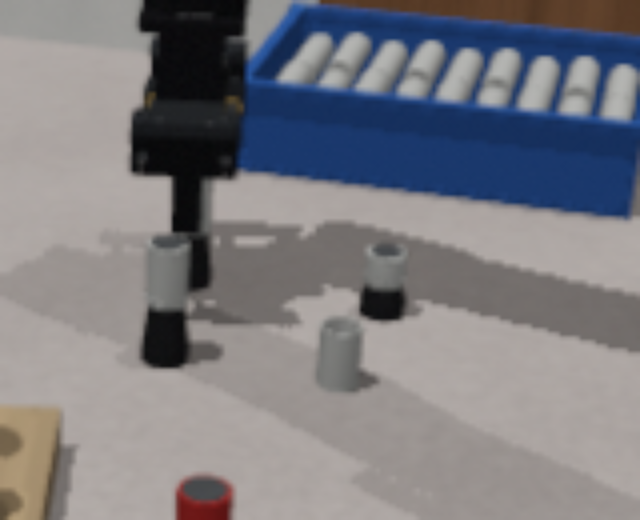

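The gripper is around the left spare, with the other spare in front of it at crop (165,300). The width is still closing, so I'll give it more time.

```bash
python3 -m inch '[{"translation":[0,0,0],"spin":0},{"translation":[0,0,0],"spin":0},{"translation":[0,0,0],"spin":0}]' 1 30
python3 d.py .568 -.359 .067
```

```text
time: 4.8
ee_pos: [0.5692, -0.3594, 0.0692]
eef_rot: [0.704, 0.071, -0.702, 0.077]
ft_force: [0.4, 0.9, -0.4]
width: 0.0292
4.8 [ 0.5692 -0.3594  0.0692] delta [ 0.21 -0.07  0.11] toolx [ 0.004 -0.008 -1.   ] y [ 0.207 -0.978  0.009] F [ 0.4  0.9 -0.4] w 0.0292 jv 0.002
```

```bash
python3 -m inch '[{"translation":[-2,0,0],"spin":0},{"translation":[-4,0,0],"spin":0},{"translation":[-4,0,0],"spin":0},{"translation":[-3,0,0],"spin":0},{"translation":[0,-3.5,-1.2],"spin":0},{"translation":[0,-4,-1.4],"spin":0},{"translation":[0,-4,-1.4],"spin":0},{"translation":[0,-4,-1.4],"spin":0},{"translation":[0,-3,-1],"spin":0},{"translation":[0,-2,-0.8],"spin":0},{"translation":[0,0,0],"spin":0},{"translation":[0,0,0],"spin":0}]'
python3 d.py .611 -.035 .0742
python3 - <<'E'
from h import *
from bench import r
print(plane('wrist',(20,77),.03,np.load('T1.npy')))
s=r.read_state(); T=wristT(s); np.save('T3.npy',T)
cv2.imwrite('pics/w3.png',optics.camera('wrist')[:,:,::-1]); print(proj('wrist',[.611,-.035,.03],T))
E
```

```text
time: 6.3
ee_pos: [0.599, -0.1377, 0.219]
eef_rot: [0.709, 0.067, -0.697, 0.079]
ft_force: [0.3, -0.4, 0.2]
width: 0.0294
6.3 [ 0.599  -0.1377  0.219 ] delta [ 14.35 -10.06  -3.08] toolx [ 0.018 -0.015 -1.   ] y [ 0.206 -0.978  0.018] F [ 0.3 -0.4  0.2] w 0.0294 jv 0.008
[ 0.61356894 -0.03833602  0.03      ]
[214.37410545 156.15831162]
```

View pics/w3.png

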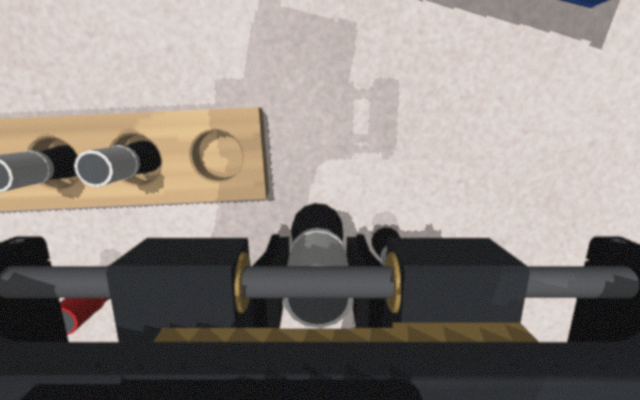

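The wrist view shows the near empty pocket's rim centred at about (217,155), with the held handle upright in the jaws at (318,280).

```bash
python3 - <<'E'
from h import *
T=np.load('T3.npy'); g=cv2.imread('pics/w3.png',0)
x,y=217,155
sub=cv2.resize(g[y-35:y+35,x-35:x+35],None,fx=4,fy=4,interpolation=cv2.INTER_CUBIC)
h=cv2.HoughCircles(sub,cv2.HOUGH_GRADIENT,1,200,param1=60,param2=12,minRadius=80,maxRadius=120)
print(h)
if h is not None:
    h=h[0][0];p=(x-35+h[0]/4-.4,y-35+h[1]/4-.4); print(p,plane('wrist',p,.03,T))
print(plane('wrist',(217,155),.03,T))
E
```

```text
[[[148.5 133.5 108.4]]]
(np.float32(218.725), np.float32(152.975)) [ 0.61497887 -0.03876549  0.03      ]
[ 0.6126582  -0.03737523  0.03      ]
```

```bash
python3 -m inch '[{"translation":[0,-3,-1],"spin":0},{"translation":[0,-3.5,-1.1],"spin":0},{"translation":[1,-3,-1],"spin":0},{"translation":[2,-1,-0.5],"spin":0},{"translation":[0,0,0],"spin":0},{"translation":[0,0,0],"spin":0}]'
python3 d.py .612 -.037 .005
```

```text
time: 7.1
ee_pos: [0.6137, -0.036, 0.1865]
eef_rot: [0.709, 0.062, -0.698, 0.075]
ft_force: [0.1, -0.4, 0.2]
width: 0.0294
7.1 [ 0.6137 -0.036   0.1865] delta [18.15 -0.32  0.43] toolx [ 0.018 -0.018 -1.   ] y [ 0.193 -0.981  0.021] F [ 0.1 -0.4  0.2] w 0.0294 jv 0.013
```

```bash
python3 -m inch '[{"translation":[2,-0.3,0.4],"spin":0},{"translation":[2.5,0,0],"spin":0},{"translation":[2,0,0],"spin":0},{"translation":[1,0,0],"spin":0},{"translation":[0,0,0],"spin":0},{"translation":[0,0,0],"spin":0}]'
python3 d.py .612 -.037 .005
python3 - <<'E'
from h import *
a=cv2.resize(optics.camera('scene')[130:260,290:440,::-1],(400,347)); b=cv2.resize(optics.camera('side')[150:300,230:380,::-1],(400,400))[:347]
cv2.imwrite('pics/p1.png',np.hstack([a,b]))
E
```

```text
time: 7.85
ee_pos: [0.6122, -0.0423, 0.112]
eef_rot: [0.711, 0.058, -0.697, 0.074]
ft_force: [0.2, -0.9, -0.2]
width: 0.0294
7.85 [ 0.6122 -0.0423  0.112 ] delta [10.68 -0.78  0.1 ] toolx [ 0.021 -0.021 -1.   ] y [ 0.185 -0.983  0.024] F [ 0.2 -0.9 -0.2] w 0.0294 jv 0.002
```

View pics/p1.png

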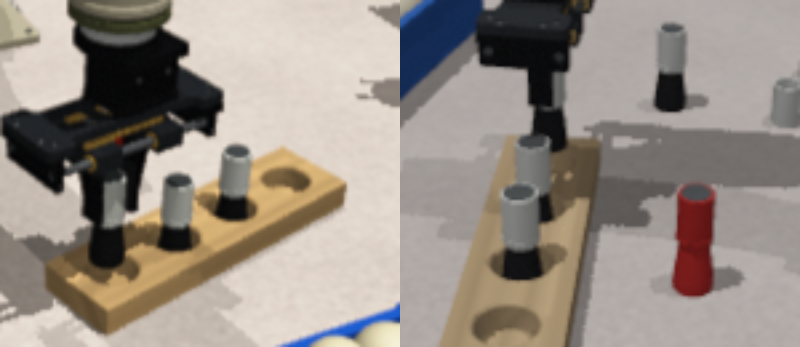

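The handle hangs above the near pocket, offset about 8 mm toward the jig end. I'll correct that and then lower.

```bash
python3 -m inch '[{"translation":[0,-0.8,0.1],"spin":0},{"translation":[0,0,0],"spin":0},{"translation":[1.0,-0.1,0],"spin":0},{"translation":[0.8,-0.1,0],"spin":0},{"translation":[0,0,0],"spin":0},{"translation":[0,0,0],"spin":0}]'
python3 d.py .612 -.037 .005
```

```text
time: 8.7
ee_pos: [0.6097, -0.0318, 0.093]
eef_rot: [0.711, 0.058, -0.697, 0.074]
ft_force: [-0.2, 0.2, -0.3]
width: 0.0293
8.7 [ 0.6097 -0.0318  0.093 ] delta [8.81 0.34 0.03] toolx [ 0.022 -0.021 -1.   ] y [ 0.185 -0.982  0.025] F [-0.2  0.2 -0.3] w 0.0293 jv 0.006
```

```bash
python3 -m inch '[{"translation":[0.5,0.3,0],"spin":0},{"translation":[0.7,0,0],"spin":0},{"translation":[0.4,0,0],"spin":0},{"translation":[0,0,0],"spin":0},{"translation":[0,0,0],"spin":0}]'
python3 d.py .612 -.037 .005
```

```text
time: 9.32
ee_pos: [0.6108, -0.0356, 0.0759]
eef_rot: [0.711, 0.058, -0.697, 0.074]
ft_force: [0.7, 0.7, -1.6]
width: 0.0293
9.325 [ 0.6108 -0.0356  0.0759] delta [ 7.1  -0.02  0.04] toolx [ 0.022 -0.021 -1.   ] y [ 0.185 -0.982  0.025] F [ 0.7  0.7 -1.6] w 0.0293 jv 0.002
```

```bash
python3 -m inch '[{"translation":[0.15,0,0],"spin":0},{"translation":[0.1,0,0],"spin":0},{"translation":[0,0,0],"spin":0}]'
python3 d.py .612 -.037 .005
```

```text
time: 9.7
ee_pos: [0.6115, -0.0355, 0.0745]
eef_rot: [0.712, 0.058, -0.696, 0.074]
ft_force: [0.1, -0.3, -0.8]
width: 0.0293
9.7 [ 0.6115 -0.0355  0.0745] delta [ 6.95 -0.02  0.12] toolx [ 0.024 -0.021 -0.999] y [ 0.185 -0.982  0.025] F [ 0.1 -0.3 -0.8] w 0.0293 jv 0.002
```

```bash
python3 -m inch '[{"translation":[0.1,0,0],"spin":0},{"translation":[0,0,0],"spin":0}]'
python3 -m inch '[{"translation":[0,0,0],"spin":0},{"translation":[0,0,0],"spin":0},{"translation":[0,0,0],"spin":0},{"translation":[0,0,0],"spin":0}]' 0.43 30
python3 d.py .612 -.037 .005
```

```text
time: 9.95
ee_pos: [0.6121, -0.0355, 0.0744]
eef_rot: [0.712, 0.057, -0.696, 0.074]
ft_force: [-0.8, -0.2, 1.0]
width: 0.0292
time: 10.45
ee_pos: [0.6119, -0.0355, 0.0738]
eef_rot: [0.712, 0.058, -0.696, 0.074]
ft_force: [0.7, 0.1, 0.3]
width: 0.0491
10.45 [ 0.6119 -0.0355  0.0738] delta [ 6.88 -0.03  0.16] toolx [ 0.025 -0.021 -0.999] y [ 0.185 -0.982  0.025] F [0.7 0.1 0.3] w 0.0491 jv 0.002
```

```bash
python3 -m inch '[{"translation":[-2,0,0],"spin":0},{"translation":[-4,0,0],"spin":0},{"translation":[-3,0,0],"spin":0},{"translation":[-2,0,0],"spin":0},{"translation":[0,0,0],"spin":0},{"translation":[0,0,0],"spin":0}]'
python3 d.py .549 -.2315 .067
python3 - <<'E'
from h import *
a=cv2.resize(optics.camera('scene')[130:260,290:440,::-1],(400,347)); b=cv2.resize(optics.camera('side')[150:300,230:380,::-1],(400,400))[:347]
cv2.imwrite('pics/p2.png',np.hstack([a,b]))
E
```

```text
time: 11.2
ee_pos: [0.6094, -0.0325, 0.1928]
eef_rot: [0.713, 0.058, -0.695, 0.074]
ft_force: [-0.1, 0.4, -1.1]
width: 0.0496
11.2 [ 0.6094 -0.0325  0.1928] delta [12.82 18.1   9.95] toolx [ 0.029 -0.021 -0.999] y [ 0.186 -0.982  0.026] F [-0.1  0.4 -1.1] w 0.0496 jv 0.011
```

View pics/p2.png

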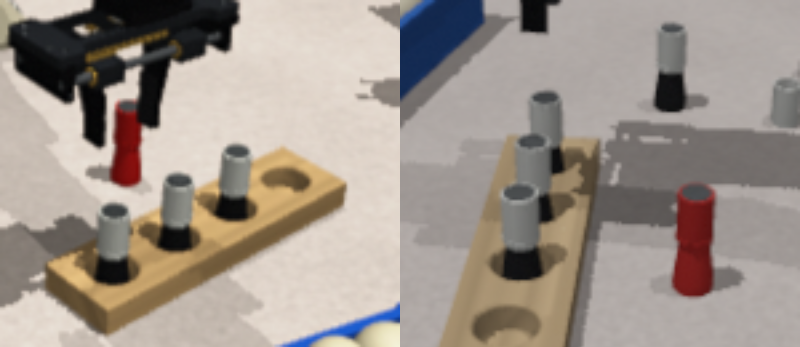

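The first handle stands in the near pocket, level with its neighbours. Next is the second spare.

```bash
python3 -m inch '[{"translation":[-0.5,3,1.6],"spin":0},{"translation":[0,4,2.2],"spin":0},{"translation":[0,4,2.2],"spin":0},{"translation":[0,4,2.2],"spin":0},{"translation":[0,3,1.7],"spin":0},{"translation":[0,1,0.5],"spin":0},{"translation":[0,0,0],"spin":0},{"translation":[0,0,0],"spin":0}]' 0 30
python3 d.py .549 -.2315 .067
python3 - <<'E'
from h import *
from bench import r
s=r.read_state(); T=wristT(s); np.save('T4.npy',T)
cv2.imwrite('pics/w4.png',optics.camera('wrist')[:,:,::-1]); print(proj('wrist',[.549,-.2315,.09],T))
E
```

```text
time: 12.3
ee_pos: [0.5388, -0.2405, 0.1929]
eef_rot: [0.71, 0.062, -0.698, 0.074]
ft_force: [0.1, -0.1, 0.2]
width: 0.0869
12.3 [ 0.5388 -0.2405  0.1929] delta [12.59 -0.92 -0.98] toolx [ 0.018 -0.015 -1.   ] y [ 0.191 -0.982  0.018] F [ 0.1 -0.1  0.2] w 0.0869 jv 0.006
[305.2971727  196.41712371]
```

View pics/w4.png

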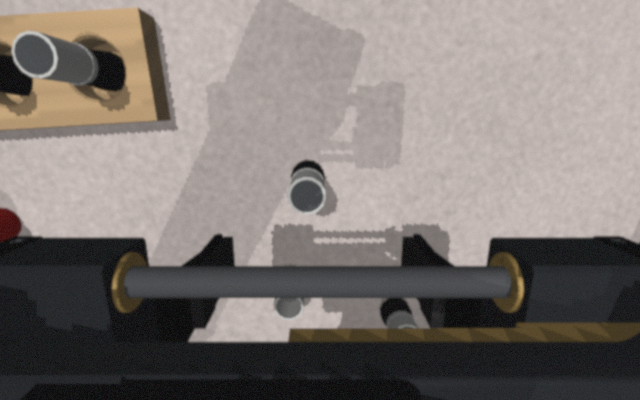

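The second spare's top is at (307,194), within 2–3 px of the prediction.

```bash
python3 -m inch '[{"translation":[0,-0.8,-1.0],"spin":0},{"translation":[0,0,0],"spin":0},{"translation":[2,0,0],"spin":0},{"translation":[2,0,0],"spin":0},{"translation":[1,0,0],"spin":0},{"translation":[0,0,0],"spin":0},{"translation":[0,0,0],"spin":0}]' 0 30
python3 d.py .550 -.232 .067
```

```text
time: 13.22
ee_pos: [0.5516, -0.2261, 0.1432]
eef_rot: [0.711, 0.064, -0.697, 0.076]
ft_force: [0.3, -0.4, 0.6]
width: 0.0871
13.225 [ 0.5516 -0.2261  0.1432] delta [7.63 0.4  0.42] toolx [ 0.021 -0.015 -1.   ] y [ 0.198 -0.98   0.019] F [ 0.3 -0.4  0.6] w 0.0871 jv 0.002
```

```bash
python3 -m inch '[{"translation":[0,0.4,0.3],"spin":0},{"translation":[2,0,0],"spin":0},{"translation":[2,0,0],"spin":0},{"translation":[2,0,0],"spin":0},{"translation":[0.8,0,0],"spin":0},{"translation":[0,0,0],"spin":0},{"translation":[0,0,0],"spin":0}]' 0 30
python3 d.py .550 -.232 .067
```

```text
time: 14.1
ee_pos: [0.5509, -0.2329, 0.072]
eef_rot: [0.711, 0.064, -0.696, 0.076]
ft_force: [-0.3, 0.7, 1.8]
width: 0.0872
14.1 [ 0.5509 -0.2329  0.072 ] delta [ 0.5  -0.12  0.08] toolx [ 0.023 -0.016 -1.   ] y [ 0.197 -0.98   0.02 ] F [-0.3  0.7  1.8] w 0.0872 jv 0.002
```

```bash
python3 -m inch '[{"translation":[0.3,-0.1,0.1],"spin":0},{"translation":[0,0,0],"spin":0}]'
python3 -m inch '[{"translation":[0,0,0],"spin":0},{"translation":[0,0,0],"spin":0},{"translation":[0,0,0],"spin":0},{"translation":[0,0,0],"spin":0},{"translation":[0,0,0],"spin":0},{"translation":[0,0,0],"spin":0},{"translation":[0,0,0],"spin":0},{"translation":[0,0,0],"spin":0},{"translation":[0,0,0],"spin":0}]' 1 30
python3 d.py .550 -.232 .067
```

```text
time: 14.35
ee_pos: [0.5503, -0.2323, 0.0699]
eef_rot: [0.712, 0.063, -0.696, 0.077]
ft_force: [0.5, 0.5, 0.9]
width: 0.0868
time: 15.48
ee_pos: [0.5507, -0.2323, 0.0706]
eef_rot: [0.712, 0.063, -0.695, 0.077]
ft_force: [-0.2, -0.0, 0.6]
width: 0.0293
15.475 [ 0.5507 -0.2323  0.0706] delta [ 0.36 -0.05  0.07] toolx [ 0.025 -0.017 -1.   ] y [ 0.197 -0.98   0.021] F [-0.2 -0.   0.6] w 0.0293 jv 0.002
```

```bash
python3 -m inch '[{"translation":[-2,0,0],"spin":0},{"translation":[-4,0,0],"spin":0},{"translation":[-4,0,0],"spin":0},{"translation":[-4,0,0],"spin":0},{"translation":[-2,-1.5,-0.3],"spin":0},{"translation":[0,-4,-0.9],"spin":0},{"translation":[0,-4.5,-1],"spin":0},{"translation":[0,-4.5,-1],"spin":0},{"translation":[0,-4.5,-1],"spin":0},{"translation":[0,-4.5,-1],"spin":0},{"translation":[0,-4.5,-1],"spin":0},{"translation":[0,-4,-0.8],"spin":0},{"translation":[0,-2,-0.5],"spin":0},{"translation":[0,0,0],"spin":0},{"translation":[0,0,0],"spin":0}]'
python3 d.py .554 .196 .005
python3 - <<'E'
from h import *
from bench import r
s=r.read_state(); T=wristT(s); np.save('T5.npy',T)
cv2.imwrite('pics/w5.png',optics.camera('wrist')[:,:,::-1]); print(proj('wrist',[.554,.196,.03],T))
E
```

```text
time: 17.35
ee_pos: [0.5538, 0.1283, 0.2499]
eef_rot: [0.718, 0.06, -0.689, 0.078]
ft_force: [1.3, -0.2, -0.9]
width: 0.0292
17.35 [0.5538 0.1283 0.2499] delta [24.32 -7.35 -0.41] toolx [ 0.043 -0.021 -0.999] y [ 0.195 -0.98   0.029] F [ 1.3 -0.2 -0.9] w 0.0292 jv 0.006
[250.58491388 175.63880955]
```

View pics/w5.png

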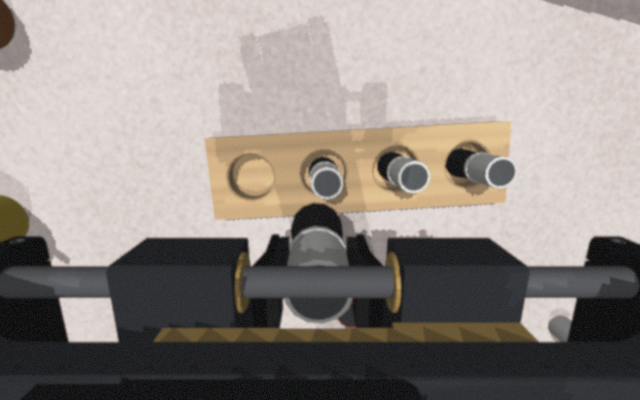

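The far pocket's rim is centred at about (252,176), which agrees with the prediction of (251,176). All the other handles are standing in their pockets.

```bash
python3 -m inch '[{"translation":[1,-2.5,-0.2],"spin":0},{"translation":[2,-3,-0.2],"spin":0},{"translation":[3,-1.5,0],"spin":0},{"translation":[2,0,0],"spin":0},{"translation":[0,0,0],"spin":0},{"translation":[0,0,0],"spin":0}]'
python3 d.py .554 .195 .005
```

```text
time: 18.15
ee_pos: [0.5506, 0.1888, 0.1684]
eef_rot: [0.719, 0.055, -0.688, 0.075]
ft_force: [-0.2, 0.9, -0.8]
width: 0.0291
18.15 [0.5506 0.1888 0.1684] delta [16.32 -1.07  0.23] toolx [ 0.046 -0.024 -0.999] y [ 0.182 -0.983  0.032] F [-0.2  0.9 -0.8] w 0.0291 jv 0.009
```

```bash
python3 -m inch '[{"translation":[0,-1.0,0.2],"spin":0},{"translation":[1,0,0],"spin":0},{"translation":[2,0,0],"spin":0},{"translation":[2,0,0],"spin":0},{"translation":[0.5,0,0],"spin":0},{"translation":[0,0,0],"spin":0},{"translation":[0,0,0],"spin":0}]'
python3 d.py .554 .195 .005
python3 - <<'E'
from h import *
a=cv2.resize(optics.camera('scene')[130:260,290:440,::-1],(400,347)); b=cv2.resize(optics.camera('side')[150:300,230:380,::-1],(400,400))[:347]
cv2.imwrite('pics/p3.png',np.hstack([a,b]))
E
```

```text
time: 19.02
ee_pos: [0.55, 0.1968, 0.1106]
eef_rot: [0.72, 0.054, -0.688, 0.074]
ft_force: [0.3, 0.8, -1.3]
width: 0.029
19.025 [0.55   0.1968 0.1106] delta [10.57 -0.09  0.09] toolx [ 0.048 -0.024 -0.999] y [ 0.181 -0.983  0.032] F [ 0.3  0.8 -1.3] w 0.029 jv 0.002
```

View pics/p3.png

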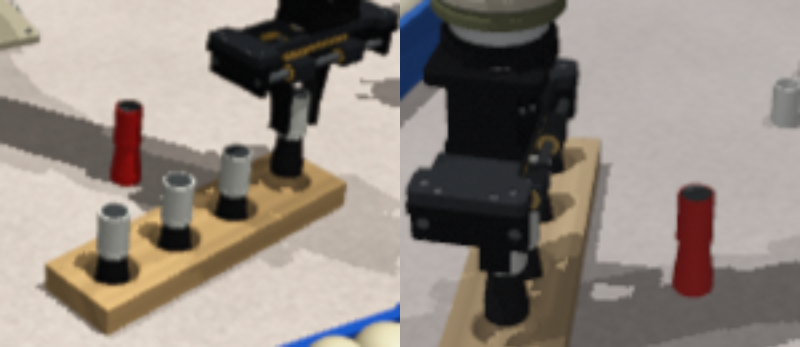

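The second handle is centred over the far pocket, so I'll lower it.

```bash
python3 -m inch '[{"translation":[0.7,0,0],"spin":0},{"translation":[1,0,0],"spin":0},{"translation":[0.6,0,0],"spin":0},{"translation":[0,0,0],"spin":0},{"translation":[0,0,0],"spin":0}]'
python3 d.py .554 .195 .005
```

```text
time: 19.75
ee_pos: [0.5515, 0.1963, 0.0865]
eef_rot: [0.72, 0.054, -0.687, 0.074]
ft_force: [-0.2, 0.4, 0.3]
width: 0.0294
19.75 [0.5515 0.1963 0.0865] delta [ 8.15 -0.09  0.13] toolx [ 0.049 -0.024 -0.999] y [ 0.18  -0.983  0.032] F [-0.2  0.4  0.3] w 0.0294 jv 0.004
```

```bash
python3 -m inch '[{"translation":[0.5,0,0.1],"spin":0},{"translation":[0.3,0,0],"spin":0},{"translation":[0,0,0],"spin":0},{"translation":[0.1,0,0],"spin":0},{"translation":[0,0,0],"spin":0}]'
python3 d.py .554 .195 .005
```

```text
time: 20.38
ee_pos: [0.5511, 0.196, 0.0773]
eef_rot: [0.721, 0.054, -0.687, 0.074]
ft_force: [-0.3, -0.6, -0.5]
width: 0.0292
20.375 [0.5511 0.196  0.0773] delta [ 7.23 -0.09  0.06] toolx [ 0.05  -0.024 -0.998] y [ 0.18  -0.983  0.032] F [-0.3 -0.6 -0.5] w 0.0292 jv 0.002
```

```bash
python3 -m inch '[{"translation":[0.15,0,0],"spin":0},{"translation":[0.1,0,0],"spin":0},{"translation":[0,0,0],"spin":0}]'
python3 d.py .554 .195 .005
python3 -m inch '[{"translation":[0,0,0],"spin":0},{"translation":[0,0,0],"spin":0},{"translation":[0,0,0],"spin":0},{"translation":[0,0,0],"spin":0}]' 0.43 30
python3 d.py .554 .195 .005
```

```text
time: 20.75
ee_pos: [0.5521, 0.1962, 0.0759]
eef_rot: [0.721, 0.054, -0.686, 0.074]
ft_force: [0.2, -0.6, -0.5]
width: 0.029
20.75 [0.5521 0.1962 0.0759] delta [ 7.1  -0.08  0.17] toolx [ 0.052 -0.023 -0.998] y [ 0.18  -0.983  0.032] F [ 0.2 -0.6 -0.5] w 0.029 jv 0.002
time: 21.25
ee_pos: [0.552, 0.1961, 0.0757]
eef_rot: [0.721, 0.054, -0.687, 0.074]
ft_force: [-0.0, 0.5, 1.3]
width: 0.0487
21.25 [0.552  0.1961 0.0757] delta [ 7.07 -0.08  0.15] toolx [ 0.051 -0.023 -0.998] y [ 0.18  -0.983  0.032] F [-0.   0.5  1.3] w 0.0487 jv 0.003
```

```bash
python3 -m inch '[{"translation":[-1.5,0,0],"spin":0},{"translation":[-3,0,0],"spin":0},{"translation":[-4,0,0],"spin":0},{"translation":[-4,0,0],"spin":0},{"translation":[0,0,4],"spin":0},{"translation":[0,0,4],"spin":0},{"translation":[0,0,2],"spin":0},{"translation":[0,0,0],"spin":0},{"translation":[0,0,0],"spin":0}]'
python3 d.py .554 .195 .005
python3 - <<'E'
from h import *
S=optics.camera('scene')[:,:,::-1]; D=optics.camera('side')[:,:,::-1]
cv2.imwrite('pics/fs.png',S);cv2.imwrite('pics/fd.png',D)
a=cv2.resize(S[150:260,290:440],(400,293)); b=cv2.resize(D[180:300,230:380],(400,320))[:293]
cv2.imwrite('pics/p4.png',np.vstack([np.hstack([a,b]),np.hstack([cv2.resize(S,(400,250)),cv2.resize(D,(400,250))])]))
E
```

```text
time: 22.38
ee_pos: [0.4457, 0.1827, 0.2083]
eef_rot: [0.724, 0.056, -0.683, 0.074]
ft_force: [1.1, -0.6, 0.2]
width: 0.0497
22.375 [0.4457 0.1827 0.2083] delta [20.91  0.12 -9.73] toolx [ 0.06  -0.021 -0.998] y [ 0.182 -0.983  0.032] F [ 1.1 -0.6  0.2] w 0.0497 jv 0.011
```

View pics/p4.png

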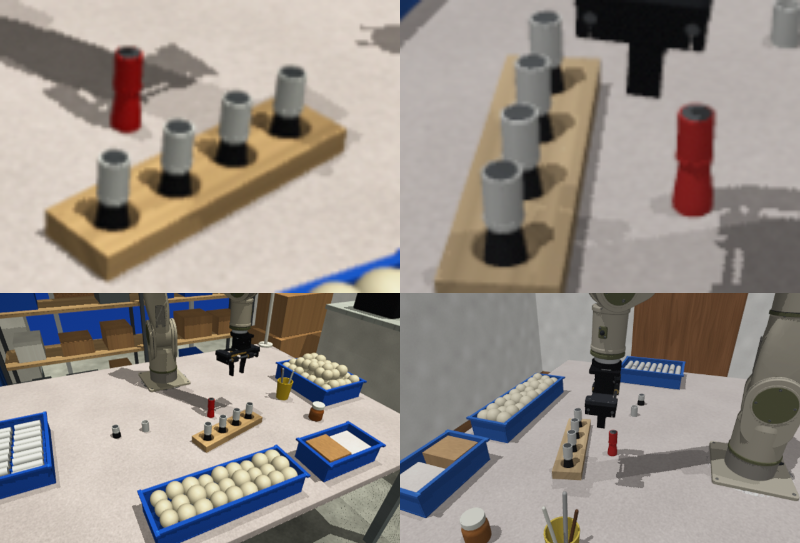

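All four pockets now hold upright handles and the gripper is clear. I'll check the heights by triangulation.

```bash
python3 - <<'E'
from h import *
def tri(p,q):
    A=np.zeros((3,3));b=np.zeros(3)
    for o,d in (ray('scene',p),ray('side',q)):
        m=np.eye(3)-np.outer(d,d);A+=m;b+=m@o
    return np.linalg.solve(A,b)
for n,p,q in [('near',(332.75,208.9),(284.4,186.4)),('mid1',(356.75,197.3),(280,203.3)),('mid2',(378.5,186),(275,221.3)),('far',(398.75,177),(268.25,244))]:
    print(n,tri(p,q).round(4), plane('scene',p,.095).round(4), plane('side',q,.095).round(4))
E
```

```text
near [ 0.6101 -0.0363  0.0934] [ 0.6138 -0.0372  0.095 ] [ 0.6085 -0.0352  0.095 ]
mid1 [0.5895 0.042  0.0929] [0.5938 0.0405 0.095 ] [0.5876 0.0438 0.095 ]
mid2 [0.5695 0.1182 0.0949] [0.5709 0.1184 0.095 ] [0.5689 0.117  0.095 ]
far [0.5511 0.1942 0.0928] [0.5547 0.1921 0.095 ] [0.5495 0.1964 0.095 ]
```

All four tops are level at 93–95 mm, evenly spaced 80 mm apart on the pocket line.

```bash
python3 -c "
from bench import close_job
print(close_job())"
```

```text
the job is handed in; nothing more can be done
None
```

Both spare handles now stand upright, ferrule up, in the jig's two empty end pockets. I handed the job in at about 22.5 s, with the gripper clear of everything.

- **Final check, heights:** two-view triangulation put all four handle tops at 93–95 mm. The nominal height is 95 mm with the foot on the pocket floor, and the new handles match the ones already there.
- **Final check, spacing:** the handles are about 80 mm apart along the jig, as they should be. Contact forces read during the work stayed under about 2 N.
- **Left alone:** the two handles already in the jig, the red look-alike, the stub and the bare ferrule stand as before.
- **Disagreements:** the scene and side cameras differed by about 4–6 mm in x, which is more than the stated calibration. I used their average and the wrist camera, and the pocket clearance covered the rest. The tool also drifted to about 3° of tilt over the moves, but both handles were upright after release.

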